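Hold a bulldog clip gaping over a bundle of lot cards

TASK

Squeeze the handles of the larger bulldog clip so that its jaws spread, lift it off the carton's rim, and lower it over the middle of the top edge of the card bundle in the wooden block, with one gaping jaw on each side of the bundle, well clear of the cards, and both jaw tips a good way (about 2 cm) below the cards' top edge. Finish right there, still squeezing the clip open in the air, so that I can square the cards up before it bites: do not let it close, touch the cards or let go, and leave the small clip, the block of cards and the desk things where they are.

Things in the scene. Friction and masses are not known exactly. Their poses are not given: they have to be found in the camera images.
- clip_large: larger of two steel bulldog clips, 110 g, parked jaws down, biting 20 mm deep, on the carton's near wall. Two sheet-steel halves on a pivot pin with coil spring. Origin mid pin; y along the pin and the 60 mm wide jaws, z up to the handles, x to the far half; frame fixed to the near half. Jaw tips 48 mm below the pivot; the 40 mm of throat nearest the tips is free
- clip_large_jaw (a joint): angle between its halves: 0 as parked (5 mm jaw gap), grows as the handles are squeezed, stop at 0.72; at 0.7 the jaw gap is 37 mm, the handle ends are 27 mm apart over their outsides and 50 mm above the pivot, and each half leans 0.35 from its parked pose. Squeezing takes about 6 N to start, 9.5 N at 0.7; let go, it snaps shut
- clip_large_near_tip (a point): tip of the near jaw, on its inner face, middle of its width
- clip_large_far_tip (a point): tip of the far jaw, on its inner face, middle of its width
- clip_small: the smaller bulldog clip (jaws 34 mm wide, section 0.62 times the larger's, opens to about 17 mm only), parked on the same wall; leave it. Origin on its pivot
- carton: open brown carton 279 x 208 x 77 mm, fixed, cups inside; origin under its middle, x axis to its far wall. Both clips sit on the near wall (5 mm thick, rim 77 mm up), 136 mm from the origin along -x, one about 48 mm left and one 48 mm right of its middle; either may be on either side
- cards: bundle of blank lot cards, 148 mm wide (y) x 10 mm thick (x), standing upright in the slot of a beech block (79 x 120 x 28 mm); loose, 0.9 kg, tips if pushed hard. Origin under the block's middle
- cards_top (a point): middle of the top edge of the card bundle, 117 mm above the surface; axes as cards (y along the edge, x through the cards' thickness, z up)
- stapler: red and black desk stapler, 120 mm, loose; leave it
- ticket_pad: white ticket pad 60 x 85 x 19 mm, loose; leave it
- tape_roll: roll of brown packing tape, 79 mm across, 37 mm high, loose; leave it
- clip_large_near_end (a point): rolled end of the near handle (a 5.6 mm bar, 30 mm wide along the clip's y): squeeze here. As parked, 43.5 mm above the pivot and 27 mm to the near side; both ends are then 60 mm apart over their outsides
- clip_large_far_end (a point): rolled end of the far handle, likewise
Mind the look-alikes: they are no part of the job. What is shaped like the clip_large but yellow is not meant.

How it is judged:
On the way:
1. the larger clip, squeezed open in the fingers, has come up off the carton's rim (value of joint clip_large_jaw above 0.3 rad and height (world z) of each of clip_large_near_tip, clip_large_far_tip above 0.085 m and contact force between clip_large and the fingers above 2 N and contact force between clip_large and carton below 0.1 N), for 0.1 s.
At the end, for the whole second after the job is handed in: fingers hold the larger clip open (joint above 0.35) and still, along the card edge within 0.2 rad and 25 mm of its middle, a jaw tip on each side, 3 mm or more off the face and 8 mm or more below the edge; it does not touch the cards, which stand upright (value of joint clip_large_jaw above 0.35 rad and ((x of clip_large_near_tip in the frame of cards_top below -0.008 m and x of clip_large_far_tip in the frame of cards_top above 0.008 m) or (x of clip_large_near_tip in the frame of cards_top above 0.008 m and x of clip_large_far_tip in the frame of cards_top below -0.008 m)) and z of each of clip_large_near_tip, clip_large_far_tip in the frame of cards_top below -0.008 m and y of clip_large in the frame of cards_top between -0.025 and 0.025 m and angle between the y axis of clip_large and the y axis of cards_top, either way round below 0.2 rad and contact force between clip_large and the fingers above 3 N and contact force between clip_large and cards below 0.2 N and linear speed of clip_large below 0.02 m/s and angle between cards's own z axis and vertical below 0.05 rad); the arm keeps its last pose, push and grip.
It fails at once if the card block is shoved or tipped (distance of cards from where it was at the start of the episode above 0.02 m or angle between cards's own z axis and vertical above 0.15 rad).
It fails at once if the small clip is disturbed (distance of clip_small from where it was at the start of the episode above 0.02 m).
It fails at once if a desk thing is disturbed (distance of any of stapler, ticket_pad, tape_roll from where it was at the start of the episode above 0.03 m).
It fails at once if the larger clip snaps shut on the cards (value of joint clip_large_jaw below 0.25 rad and contact force between clip_large and cards above 2 N).
It also fails if it takes over 35 s, if anything falls off the work surface, if the arm or the gripper's body presses on something with over 40 N, if the wrist force passes 120 N, or if a joint passes its speed limit or range.

ROBOT

A 6-joint arm with a two-finger parallel gripper is mounted at the origin on a cart in front of the work surface, level with it; the furniture and walls round the work are solid. World frame = base frame: x ahead of the robot, y to its left, z up, the work surface at z = 0. Lengths are in m, angles in rad, forces in N, time in s.
With the tool pointing down it reaches from about 0.25 to 0.775 m from the base axis. Payload 8.9 kg.
Tool frame: the origin (TCP) lies at the very end of the fingers, on their centre line; the grasp point (between the pads) lies 19 mm behind it; z points along the fingers, y is the line along which they close (so a half turn about z gives the same grasp; the last joint's range is limited). The gripper opens to 85 mm and grips with 20 to 120 N. Pads are 22 mm wide; open, the fingers measure 114 mm over their backs; the gripper's body (76 mm by 85 mm) begins 54 mm behind the grasp point. The pads swing forward as they close: fully open they stand 13 mm farther back than shut.
Start: joints at [-1.384, 0.291, -0.153, 1.127, 0, 1.431], TCP at [0.168, -0.497, 0.205] pointing down, gripper open.
Joint ranges: [-2.52, 2.52], [-0.91, 1.74], [-1.3, 1.37], [-1.96, 2.02], [-1.52, 1.47], [-3.14, 3.14]. Speed limits (rad/s): [2.22, 2.22, 2.79, 3.14, 3.14, 3.14].

INTERFACE

Orientations are given as a unit quaternion [x, y, z, w].
In Python, from rig import ctrl, get_image, calibration, workorder gives the robot as it stands.
- The arm moves only by the shell command python3 -m crank 'ROWS' [FORCE]. ROWS is a JSON object of lists of equal length, an entry for each row: "rot": the turn, a rotation vector about the tool's x, y, z in degrees, a list of three; "slide": the shift along the tool's x, y, z in m, a list of three; "jaw": the closure in counts, from 0 (fully open) to 255 (shut). A call has exactly 8 rows; each row is the pose to reach, as a shift and turn from the pose commanded when the call began, along the tool's axes at that moment; what a row does not reach only later rows make up. A row lasts 1/12 s, in which the tool goes at most 41.7 mm and 7.16 degrees, less where a joint would pass 70% of its speed; a pose out of reach is approached as far as the arm can. A call with a gripper value outside its range is refused whole. The fingers move at their own pace and stop on an object; FORCE is the grip in N (left out, the last holds). Time passes only in rows, so rows that repeat a pose let the fingers close, or fill a call up. It gives the time, the measured TCP pose, the force, the opening and the grip force at its end, in the units of the state.
- ctrl.sense(): the state, without advancing time (a new reading comes with each control period).
- get_image(name): name is "scene" or "top" or "wrist"; returns the picture (384x512x3 uint8, blue, green, red); there is no depth.
- calibration(name): a dict with "fx", "fy", "cx", "cy" (pixels), "view" (4x4, takes a point from world to camera coordinates). Camera axes: x right, y up, looking along -z (the intrinsics and any distortion apply to the point x, -y, -z); pixel columns grow to the right and rows downward; lengths in m; the calibration is good to about 2 mm. A picture is of the moment at which its call begins: read the wrist's pose just before it. calibration takes no time and is no camera call; for the wrist camera it gives the pose at the moment of the call.
- workorder.close_job(): hands the job in; it is judged then, once.
The state is a dict: "t": time; "q": joint angles; "qvel": joint speeds; "effort": joint torques, N m; "tcp_pos": TCP position; "tcp_rot": TCP orientation; "force": force on the tool from outside, world axes, zero at the start; "moment": the same for the moment, N m; "finger_gap": finger opening in m; "finger_force": force on a finger pad.
Only numpy, scipy, OpenCV 4.12 (cv2) and the standard library are available. Lean on these libraries where they do the work, as an engineer would, in place of code of your own. Each camera call takes 0.05 s, during which the arm holds its last target. There are 200 camera calls.

## Working session

There is one attempt and no reset: what is moved stays moved. The work goes in short steps, Python scripts to look and compute and a shell command to move; the robot and the scene stay as the last step left them, time stands still between calls to the robot, and variables do not carry over. Pictures are saved under pics/ and viewed, at most 14 in all, crops included, and the job is handed in when it is done.

```bash
ls; mkdir -p pics; python3 - <<'E'
from rig import ctrl,get_image,calibration
import cv2,numpy as np
s=ctrl.sense();print({k:np.round(v,3).tolist() for k,v in s.items()})
for n in("scene","top"):
    im=get_image(n);cv2.imwrite(f"pics/{n}0.png",im)
    c=calibration(n);print(n,c['fx'],c['fy'],c['cx'],c['cy'],np.round(c['view'],3).tolist(),[k for k in c])
a=cv2.imread('pics/scene0.png');b=cv2.imread('pics/top0.png')
E
```

```text
pics
{'t': 0.0, 'q': [-1.384, 0.291, -0.154, 1.127, -0.0, 1.432], 'qvel': [0.001, 0.001, 0.002, 0.001, 0.0, -0.0], 'effort': [-0.001, -53.714, 33.138, 0.016, -0.0, -0.0], 'tcp_pos': [0.168, -0.497, 0.205], 'tcp_rot': [0.987, 0.162, -0.0, -0.001], 'force': [0.789, 0.41, -0.849], 'moment': [-0.039, -0.047, -0.052], 'finger_force': 0.0, 'finger_gap': 0.085}
scene 363.6880460452835 363.6880460452835 253.0556475482937 192.0335461064943 [[-0.633, -0.774, -0.002, 0.354], [0.596, -0.489, 0.637, -0.357], [-0.494, 0.402, 0.771, -1.127], [0.0, 0.0, 0.0, 1.0]] ['fx', 'fy', 'cx', 'cy', 'view']
top 441.7246405726499 441.7246405726499 257.6702828269351 188.0666683191685 [[-0.028, -1.0, 0.001, 0.047], [0.985, -0.027, 0.168, -0.54], [-0.168, 0.006, 0.986, -1.321], [0.0, 0.0, 0.0, 1.0]] ['fx', 'fy', 'cx', 'cy', 'view']
```

View pics/scene0.png

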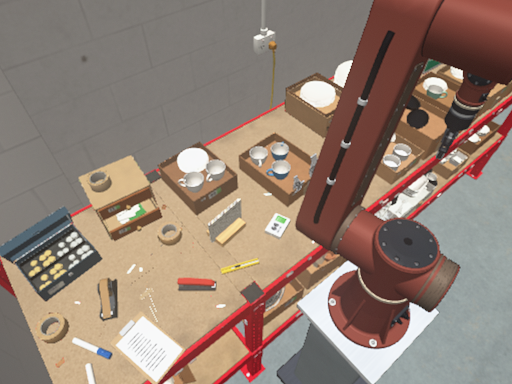

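View pics/top0.png

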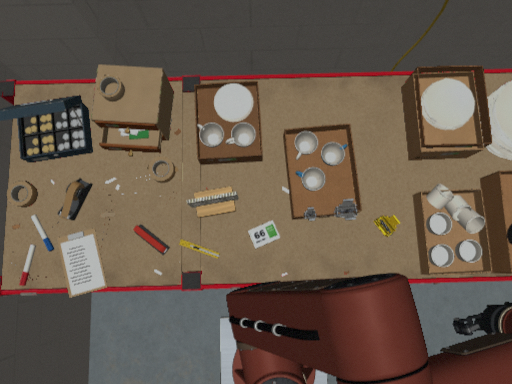

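Top view: the clips on the carton's near wall are at (311,214), which is narrow, and (346,210), which is wide. A yellow look-alike lies on the desk at (388,224). The cards are at (214,199), the pad at (264,234), the stapler at (151,239) and the tape at (161,171). I pick the wide steel clip at (346,210) and will check it in a crop.

```bash
python3 - <<'E'
import cv2,numpy as np
a=cv2.imread('pics/scene0.png');b=cv2.imread('pics/top0.png')
f=lambda i,x,y,w,h,s:cv2.resize(i[y:y+h,x:x+w],None,fx=s,fy=s,interpolation=cv2.INTER_CUBIC)
t=np.hstack([f(b,280,180,130,65,6)]);
u=np.hstack([f(b,180,180,65,45,6),f(a,200,190,65,45,6)])
v=f(a,270,150,65,45,6)
w=np.zeros((270,780,3),np.uint8);w[:,:390]=u[:,:390]
# layout: top clips crop 520x260 (x4), cards top, cards scene, clips scene
A=f(b,280,180,100,60,4);B=f(b,180,180,100,60,4);C=f(a,265,140,100,60,4);D=f(a,190,190,100,60,4)
cv2.imwrite('pics/crop0.png',np.vstack([np.hstack([A,B]),np.hstack([C,D])]))
E
```

```text
(no output)
```

View pics/crop0.png

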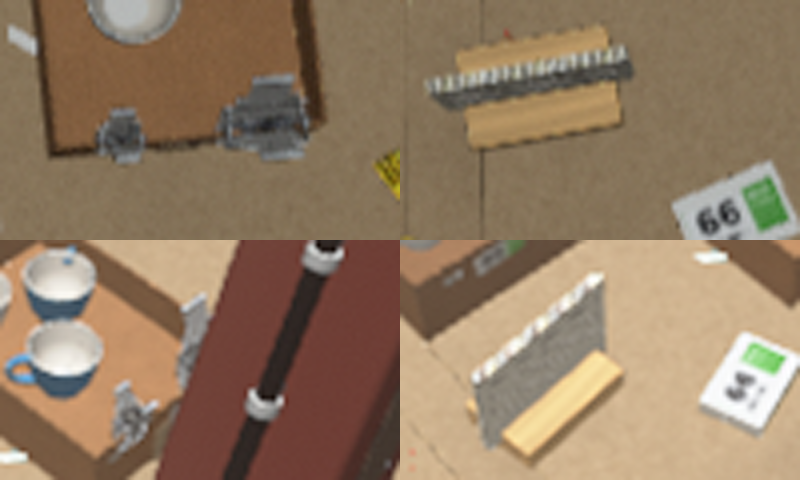

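The bottom row of the crop is partly hidden by the arm. The top-left crop shows the wide steel clip, with handle ends at about full px (348,200) and (350,218), clearly larger than the steel clip at (311,214). So the wide one is the target. The card top edge runs from about (287,201) in crop coordinates, i.e. top px (187,201) to (236,194).

```bash
cat > h.py <<'E'
import numpy as np,cv2
from scipy.spatial.transform import Rotation as R
from rig import ctrl,get_image,calibration
def ray(c,px):
    V=np.array(c['view']);d=np.array([(px[0]-c['cx'])/c['fx'],-(px[1]-c['cy'])/c['fy'],-1.])
    return -V[:3,:3].T@V[:3,3], V[:3,:3].T@d
def onz(c,px,z):
    o,d=ray(c,px);return o+d*(z-o[2])/d[2]
def tri(obs):
    A=np.zeros((3,3));b=np.zeros(3);L=[]
    for c,px in obs:
        o,d=ray(c,px);d=d/np.linalg.norm(d);P=np.eye(3)-np.outer(d,d);A+=P;b+=P@o;L.append((o,P))
    x=np.linalg.solve(A,b);return x,[np.linalg.norm(P@(x-o)) for o,P in L]
def proj(c,X):
    V=np.array(c['view']);p=V[:3,:3]@np.array(X)+V[:3,3];return [c['cx']+c['fx']*p[0]/-p[2],c['cy']-c['fy']*p[1]/-p[2]]
E
python3 - <<'E'
from h import *
c=calibration('top')
for n,p,z in [('far',(347.8,200),.14),('near',(350,218.5),.14),('cornR',(360,211),.077),('cornL',(292.5,218),.077),('cornFarL',(285.5,129),.077),('c0',(187,202),.117),('c1',(236.5,194),.117),('pad',(264,234),.02)]:
    print(n,onz(c,p,z).round(3))
s=ctrl.sense();print(R.from_quat(s['tcp_rot']).as_matrix().round(3).tolist())
c=calibration('wrist');print(c['fx'],c['cx'],c['cy']);o,d=ray(c,(c['cx'],c['cy']));M=R.from_quat(s['tcp_rot']).as_matrix();print(M.T@(o-s['tcp_pos']),M.T@d)
E
```

```text
far [ 0.483 -0.224  0.14 ]
near [ 0.43  -0.227  0.14 ]
cornR [ 0.458 -0.272  0.077]
cornL [ 0.442 -0.069  0.077]
cornFarL [ 0.719 -0.059  0.077]
c0 [0.493 0.24  0.117]
c1 [0.513 0.095 0.117]
pad [0.4   0.017 0.02 ]
[[0.947, 0.32, -0.0], [0.32, -0.947, 0.001], [0.0, -0.001, -1.0]]
311.89737346175554 255.3909327370112 196.47324619775944
[ 0.07763445  0.00044933 -0.16953282] [-3.02234840e-01 -4.54870682e-04  9.53233389e-01]
```

```bash
python3 -m crank '{"slide":[[0.019,-0.009,-0.01],[0.053,-0.024,-0.02],[0.089,-0.041,-0.03],[0.125,-0.057,-0.04],[0.161,-0.074,-0.045],[0.194,-0.089,-0.045],[0.223,-0.102,-0.045],[0.24,-0.11,-0.045]],"rot":[[0,0,-5],[0,0,-12],[0,0,-19],[0,0,-26],[0,0,-33],[0,0,-40],[0,0,-46],[0,0,-50]],"jaw":[0,0,0,0,0,0,0,0]}'
python3 - <<'E'
from h import *
s=ctrl.sense();M=R.from_quat(s['tcp_rot']).as_matrix();print(s['q'],M.round(3).tolist());print(M.T@(np.array([.456,-.225,.25])-s['tcp_pos']))
E
```

```text
t: 0.77
tcp_pos: [0.362, -0.3139, 0.2501]
tcp_rot: [0.824, 0.567, 0.0, -0.0]
force: [-0.1, 0.3, -0.1]
finger_gap: 0.0852
finger_force: 0.0
[-8.67693014e-01  1.80971134e-01 -1.78688417e-01  1.21137302e+00
  7.03068217e-04  1.06776914e+00] [[0.357, 0.934, 0.0], [0.934, -0.357, 0.001], [0.001, 0.0, -1.0]]
[0.11660291 0.05614649 0.00018457]
```

```bash
python3 -m crank '{"slide":[[0.01,0.005,0],[0.03,0.015,0],[0.055,0.027,0],[0.08,0.038,0],[0.1,0.048,0],[0.117,0.056,0],[0.117,0.056,0],[0.117,0.056,0]],"rot":[[0,0,-3],[0,0,-8],[0,0,-13],[0,0,-18],[0,0,-22],[0,0,-25],[0,0,-25],[0,0,-25]],"jaw":[0,0,0,0,0,0,0,0]}'
cat > shot.py <<'E'
import sys,json
from h import *
n=sys.argv[1];c=calibration('wrist');s=ctrl.sense();im=get_image('wrist')
cv2.imwrite(f'pics/{n}.png',im);json.dump({'c':{k:np.array(v).tolist() for k,v in c.items()},'p':list(s['tcp_pos']),'r':list(s['tcp_rot'])},open(f'pics/{n}.json','w'))
print(np.round(s['tcp_pos'],4))
E
python3 shot.py w1
python3 -m crank '{"slide":[[-0.005,0,0],[-0.02,0,0],[-0.04,0,0],[-0.06,0,0],[-0.075,0,0],[-0.08,0,0],[-0.08,0,0],[-0.08,0,0]],"rot":[[0,0,0],[0,0,0],[0,0,0],[0,0,0],[0,0,0],[0,0,0],[0,0,0],[0,0,0]],"jaw":[0,0,0,0,0,0,0,0]}'
python3 shot.py w2
python3 -c "
import cv2,numpy as np
cv2.imwrite('pics/w12.png',cv2.resize(np.vstack([cv2.imread('pics/w1.png')[40:340],cv2.imread('pics/w2.png')[40:340]]),None,fx=1,fy=1))"
```

```text
t: 1.43
tcp_pos: [0.4551, -0.2271, 0.2497]
tcp_rot: [0.684, 0.73, -0.0, -0.0]
force: [0.4, -0.2, 0.4]
finger_gap: 0.0856
finger_force: 0.0
[ 0.4551 -0.2271  0.2497]
t: 2.15
tcp_pos: [0.4596, -0.3077, 0.2499]
tcp_rot: [0.685, 0.729, 0.0, -0.0]
force: [0.3, 0.3, 0.2]
finger_gap: 0.0853
finger_force: 0.0
[ 0.4596 -0.3077  0.2499]
```

View pics/w12.png

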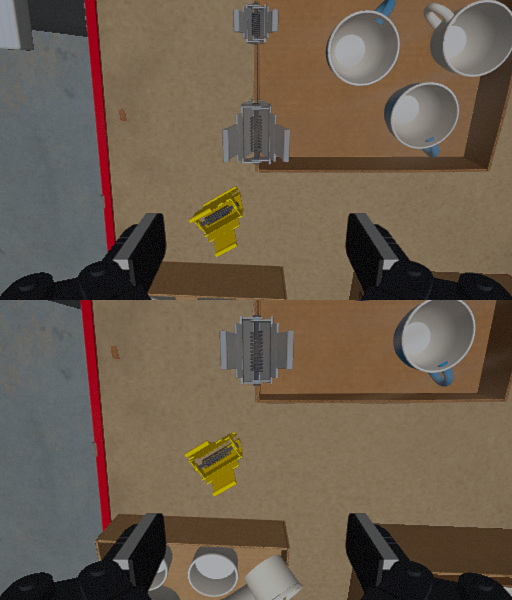

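The top panel (w1) shows the steel large clip on the near wall: near-handle plate end at about (226,186), far end at (287,186) in full px. The small clip is at (256,62) and the yellow look-alike lies on the desk at (220,260). In w2 the large clip's ends are at (224,91) and (290,91). I zoom in to get exact corners.

```bash
python3 - <<'E'
import cv2,numpy as np
f=lambda n,x,y:cv2.resize(cv2.imread(f'pics/{n}.png')[y:y+90,x:x+90],(400,400),interpolation=cv2.INTER_CUBIC) if 0 else cv2.resize(cv2.imread(f'pics/{n}.png')[y:y+100,x:x+80],None,fx=5,fy=5,interpolation=cv2.INTER_CUBIC)
cv2.imwrite('pics/wz.png',np.hstack([f('w1',217,130),f('w2',217,45)]))
E
```

```text
(no output)
```

View pics/wz.png

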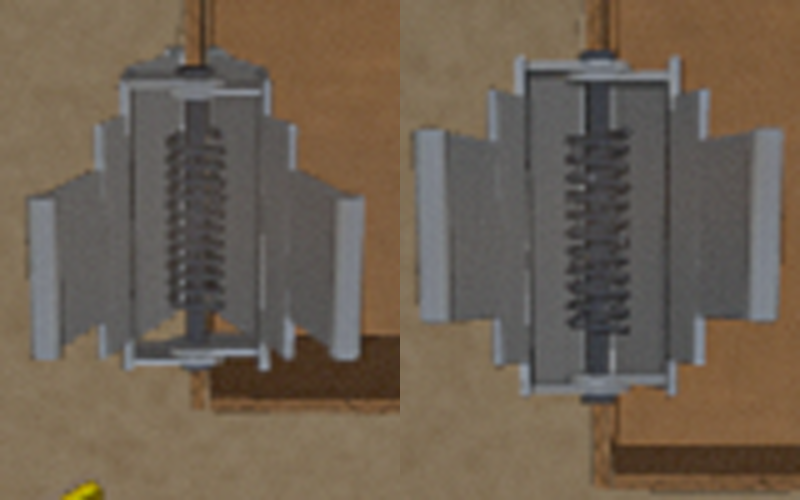

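Both ends are clear. In full px, w1 near end is (225.4,185.4), far end (286.4,185) and pin (255.8,172.8). In w2 they are (222.8,89.6), (289.8,89.6) and (256.1,89.9).

```bash
cat > tri.py <<'E'
import json
from h import *
a,b=[json.load(open(f'pics/{n}.json'))['c'] for n in('w1','w2')]
for k in (a,b):k['view']=np.array(k['view'])
P={}
for n,p,q in [('near',(225.4,185.4),(222.8,89.6)),('far',(286.4,185),(289.8,89.6)),('pinL',(255.6,143.9),(256,55.6)),('pinR',(256,201.5),(256.2,124.2)),('small pin',(256,62),None),('cornR',(256.5,210.5),(257,141))]:
    if q is None: print(n,onz(a,p,.1).round(4));continue
    P[n],r=tri([(a,p),(b,q)]);print(n,P[n].round(4),np.round(r,4))
d=P['far']-P['near'];print('dist',np.linalg.norm(d),'yaw far-near',np.degrees(np.arctan2(d[1],d[0])))
m=(P['near']+P['far'])/2;print('mid',m)
d=P['pinL']-P['pinR'];print('pin yaw',np.degrees(np.arctan2(-d[0],d[1])))
s=ctrl.sense();M=R.from_quat(s['tcp_rot']).as_matrix();print('tool y yaw',np.degrees(np.arctan2(M[1,1],M[0,1])),'slide to mid',M.T@(m-s['tcp_pos']))
E
python3 tri.py
```

```text
near [ 0.4285 -0.2262  0.1518] [0.0001 0.0001]
far [ 0.4829 -0.2228  0.1501] [0. 0.]
pinL [ 0.4534 -0.194   0.1074] [0. 0.]
pinR [ 0.4576 -0.2557  0.1031] [0.0002 0.0002]
small pin [ 0.4488 -0.1181  0.1   ]
cornR [ 0.4597 -0.2756  0.0764] [0. 0.]
dist 0.05453434107860454 yaw far-near 3.6055436745802516
mid [ 0.45565419 -0.22446878  0.15092619]
pin yaw 3.9409686360020637
tool y yaw 3.6450432023569057 slide to mid [0.08277813 0.0012063  0.09914929]
```

The clip's geometry agrees with the text: pivot at z≈0.105, end tops at 0.151. Moving over it, then down.

```bash
python3 -m crank '{"slide":[[0.01,0,0],[0.03,0.001,0],[0.055,0.001,0],[0.075,0.001,0.005],[0.083,0.001,0.015],[0.083,0.001,0.03],[0.083,0.001,0.045],[0.083,0.001,0.05]],"rot":[[0,0,0],[0,0,0],[0,0,0],[0,0,0],[0,0,0],[0,0,0],[0,0,0],[0,0,0]],"jaw":[0,0,0,0,0,0,0,0]}' 20
python3 -m crank '{"slide":[[0,0,0.01],[0,0,0.025],[0,0,0.04],[0,0,0.053],[0,0,0.062],[0,0,0.067],[0,0,0.069],[0,0,0.069]],"rot":[[0,0,0],[0,0,0],[0,0,0],[0,0,0],[0,0,0],[0,0,0],[0,0,0],[0,0,0]],"jaw":[0,0,0,0,0,0,0,0]}'
python3 shot.py w3; python3 - <<'E'
from h import *
s=ctrl.sense();M=R.from_quat(s['tcp_rot']).as_matrix();m=np.array([.45565,-.22447,.1485]);print(M.T@(m-s['tcp_pos']))
c=calibration('wrist')
for p in ([.4285,-.2262,.1518],[.4829,-.2228,.1501]):print(proj(c,p))
E
```

```text
t: 2.87
tcp_pos: [0.4548, -0.2225, 0.1987]
tcp_rot: [0.684, 0.73, -0.0, -0.001]
force: [0.3, 0.3, 0.3]
finger_gap: 0.0854
finger_force: 0.0
t: 3.53
tcp_pos: [0.4558, -0.2246, 0.1311]
tcp_rot: [0.684, 0.729, 0.0, -0.0]
force: [0.1, 0.1, -0.4]
finger_gap: 0.0856
finger_force: 0.0
[ 0.4558 -0.2246  0.1311]
[ 0.00035408 -0.00031659 -0.01695762]
[np.float64(202.7927418132295), np.float64(249.23605235634432)]
[np.float64(305.0650212235103), np.float64(247.83567945468735)]
```

View pics/w3.png

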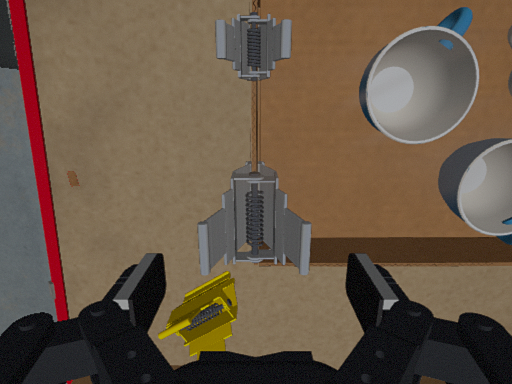

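The picture shows the clip's handle ends at (205,247) and (305,247), exactly as predicted and centred between the open pads. Closing in stages.

```bash
R='"rot":[[0,0,0],[0,0,0],[0,0,0],[0,0,0],[0,0,0],[0,0,0],[0,0,0],[0,0,0]]'; python3 -m crank '{"slide":[[0,0,0],[0,0,0],[0,0,0],[0,0,0],[0,0,0],[0,0,0],[0,0,0],[0,0,0]],"rot":[[0,0,0],[0,0,0],[0,0,0],[0,0,0],[0,0,0],[0,0,0],[0,0,0],[0,0,0]],"jaw":[20,40,55,70,85,95,100,100]}' 25
python3 -m crank '{"slide":[[0,0,0],[0,0,0],[0,0,0],[0,0,0],[0,0,0],[0,0,0],[0,0,0],[0,0,0]],"rot":[[0,0,0],[0,0,0],[0,0,0],[0,0,0],[0,0,0],[0,0,0],[0,0,0],[0,0,0]],"jaw":[105,110,115,120,125,130,130,130]}'
python3 shot.py w4
```

```text
t: 4.25
tcp_pos: [0.4557, -0.2247, 0.1311]
tcp_rot: [0.684, 0.729, -0.0, -0.0]
force: [0.2, -0.4, -0.2]
finger_gap: 0.0514
finger_force: 0.0
t: 4.92
tcp_pos: [0.4557, -0.2246, 0.1311]
tcp_rot: [0.684, 0.729, 0.0, -0.0]
force: [-0.4, -0.4, 0.4]
finger_gap: 0.0417
finger_force: 0.0
[ 0.4557 -0.2246  0.1311]
```

View pics/w4.png

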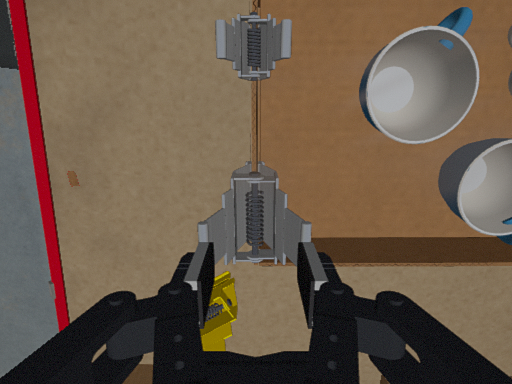

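The pads have passed inside the handle-end width (gap 42 mm) with zero force and the clip hasn't moved, so they must be above the ends or off along tool x. Checking the pad-tip projection.

```bash
python3 - <<'E'
import json
from h import *
j=json.load(open('pics/w4.json'));c=j['c'];M=R.from_quat(j['r']).as_matrix()
for z in (0,-.005,-.01,-.02,-.03):
  print(z,[np.round(proj(c,np.array(j['p'])+M@np.array([x,-.021,z]))).tolist() for x in(.011,0,-.011)])
for n,X in [('near',[.4285,-.2262,.1518]),('pinR',[.4576,-.2557,.1031])]:print(n,proj(c,X),M.T@(np.array(X)-j['p']))
print(calibration('top')['fx'])
E
```

```text
0 [[219.0, 217.0], [219.0, 234.0], [220.0, 251.0]]
-0.005 [[218.0, 220.0], [218.0, 237.0], [219.0, 255.0]]
-0.01 [[217.0, 223.0], [217.0, 241.0], [218.0, 259.0]]
-0.02 [[214.0, 230.0], [215.0, 250.0], [216.0, 268.0]]
-0.03 [[212.0, 239.0], [213.0, 259.0], [214.0, 278.0]]
near [np.float64(203.1457374783979), np.float64(249.82121898023166)] [ 0.00019575 -0.02727969 -0.02072292]
pinR [np.float64(254.72935660596343), np.float64(257.6799317673429)] [-0.03110955 -0.00012536  0.0279738 ]
441.7246405726499
```

The tip pixels (about (213,243)) put the finger ends some 25–30 mm behind the TCP at this opening, so they hover just above the handles. I open, go 24 mm lower and try again.

```bash
python3 -m crank '{"slide":[[0,0,0],[0,0,0],[0,0,0],[0,0,0],[0,0,0],[0,0,0],[0,0,0],[0,0,0]],"rot":[[0,0,0],[0,0,0],[0,0,0],[0,0,0],[0,0,0],[0,0,0],[0,0,0],[0,0,0]],"jaw":[0,0,0,0,0,0,0,0]}' 25
python3 -m crank '{"slide":[[0,0,0.002],[0,0,0.007],[0,0,0.013],[0,0,0.018],[0,0,0.022],[0,0,0.024],[0,0,0.024],[0,0,0.024]],"rot":[[0,0,0],[0,0,0],[0,0,0],[0,0,0],[0,0,0],[0,0,0],[0,0,0],[0,0,0]],"jaw":[0,0,0,0,0,0,0,0]}'
python3 -m crank '{"slide":[[0,0,0],[0,0,0],[0,0,0],[0,0,0],[0,0,0],[0,0,0],[0,0,0],[0,0,0]],"rot":[[0,0,0],[0,0,0],[0,0,0],[0,0,0],[0,0,0],[0,0,0],[0,0,0],[0,0,0]],"jaw":[20,40,55,70,85,95,95,95]}'
python3 shot.py w5
```

```text
t: 5.63
tcp_pos: [0.4557, -0.2247, 0.1311]
tcp_rot: [0.684, 0.729, -0.0, -0.0]
force: [-0.1, 0.5, 0.0]
finger_gap: 0.0854
finger_force: 0.0
t: 6.3
tcp_pos: [0.4557, -0.2246, 0.107]
tcp_rot: [0.684, 0.729, -0.0, -0.0]
force: [-0.0, -0.2, 0.3]
finger_gap: 0.0854
finger_force: 0.0
t: 6.97
tcp_pos: [0.4557, -0.2246, 0.107]
tcp_rot: [0.684, 0.729, 0.0, -0.0]
force: [-0.1, 0.0, -1.1]
finger_gap: 0.0537
finger_force: 6.5
[ 0.4557 -0.2246  0.107 ]
```

View pics/w5.png

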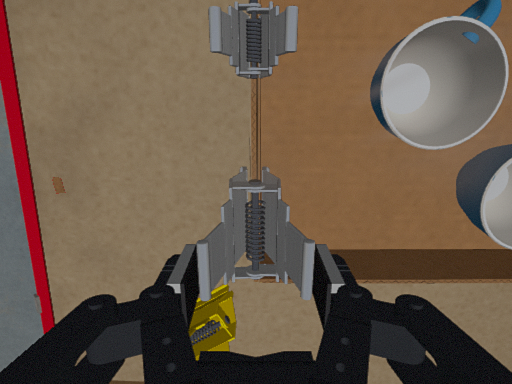

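Contact is made: gap 53.7 mm, 6.5 N, with the bars at (205,265) and (307,268) between the pads. Squeezing on while rising slightly to follow the rising handle ends.

```bash
python3 -m crank '{"slide":[[0,0,-0.001],[0,0,-0.002],[0,0,-0.003],[0,0,-0.004],[0,0,-0.005],[0,0,-0.006],[0,0,-0.007],[0,0,-0.007]],"rot":[[0,0,0],[0,0,0],[0,0,0],[0,0,0],[0,0,0],[0,0,0],[0,0,0],[0,0,0]],"jaw":[105,115,125,135,145,155,165,172]}' 25
python3 -m crank '{"slide":[[0,0,0],[0,0,0],[0,0,0],[0,0,0],[0,0,0],[0,0,0],[0,0,0],[0,0,0]],"rot":[[0,0,0],[0,0,0],[0,0,0],[0,0,0],[0,0,0],[0,0,0],[0,0,0],[0,0,0]],"jaw":[175,178,180,180,180,180,180,180]}'
python3 shot.py w6
```

```text
t: 7.68
tcp_pos: [0.4558, -0.2248, 0.1143]
tcp_rot: [0.684, 0.729, 0.0, 0.0]
force: [-0.2, -0.1, -1.4]
finger_gap: 0.0282
finger_force: 9.3
t: 8.35
tcp_pos: [0.4557, -0.2247, 0.1141]
tcp_rot: [0.684, 0.729, -0.0, 0.0]
force: [-0.3, 0.6, -1.0]
finger_gap: 0.0254
finger_force: 9.5
[ 0.4557 -0.2247  0.1141]
```

View pics/w6.png

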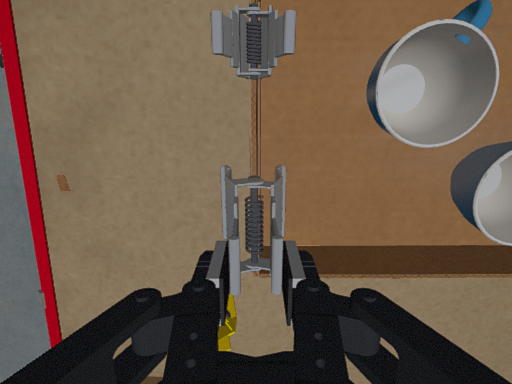

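The clip is open and symmetric between the pads (bars at (234,265) and (277,265)), with 9.5 N at the pads. Pressing slightly firmer and lifting.

```bash
python3 -m crank '{"slide":[[0,0,0],[0,0,0],[0,0,-0.003],[0,0,-0.008],[0,0,-0.015],[0,0,-0.024],[0,0,-0.033],[0,0,-0.042]],"rot":[[0,0,0],[0,0,0],[0,0,0],[0,0,0],[0,0,0],[0,0,0],[0,0,0],[0,0,0]],"jaw":[185,188,190,190,190,190,190,190]}' 25
python3 -m crank '{"slide":[[0,0,-0.01],[0,0,-0.021],[0,0,-0.033],[0,0,-0.045],[0,0,-0.056],[0,0,-0.065],[0,0,-0.07],[0,0,-0.07]],"rot":[[0,0,0],[0,0,0],[0,0,0],[0,0,0],[0,0,0],[0,0,0],[0,0,0],[0,0,0]],"jaw":[190,190,190,190,190,190,190,190]}'
python3 - <<'E'
from h import *
s=ctrl.sense();M=R.from_quat(s['tcp_rot']).as_matrix();print(s['q'])
c=calibration('top')
ct=np.array([.503,.167,.117]);print('yaw tool y',np.degrees(np.arctan2(M[1,1],M[0,1])),'slide',M.T@(ct-s['tcp_pos']))
im=get_image('top');cv2.imwrite('pics/top1.png',im);sc=get_image('scene');cv2.imwrite('pics/scene1.png',sc)
# card top edge: bright strip; block: beech
h=cv2.cvtColor(im,cv2.COLOR_BGR2HSV)
for v in (im[185:215,185:242],):
    hh=h[185:215,185:242];m=((hh[...,1]<70)&(hh[...,2]>60)).astype(np.uint8)
    for r in range(0,30):print(''.join('#' if x else '.' for x in m[r]))
E
```

```text
t: 9.07
tcp_pos: [0.456, -0.2248, 0.1574]
tcp_rot: [0.684, 0.729, 0.0, 0.0]
force: [0.1, -0.5, -0.7]
finger_gap: 0.0241
finger_force: 24.6
t: 9.73
tcp_pos: [0.4563, -0.225, 0.2274]
tcp_rot: [0.684, 0.729, 0.0, 0.001]
force: [-0.1, -1.0, -1.5]
finger_gap: 0.0245
finger_force: 24.6
[-6.02015378e-01  2.46356440e-01 -1.54368450e-01  1.16813342e+00
  4.14421958e-05  9.04812843e-01]
yaw tool y 3.66515652491617 slide [0.38838419 0.07151243 0.11007493]
.........................................................
.........................................................
.........................................................
.........................................................
.........................................................
.........................................................
................................................####.....
............................................#..#####.....
......................................#.############.....
.................................#.##################....
...........................#..#######################....
.............
[... 388 characters left out ...]
....
..########################...............................
...##################....................................
....############.........................................
.....#######.............................................
.......##.#..............................................
.........................................................
.........................................................
.........................................................
.........................................................
.........................................................
.........................................................
.........................................................
```

Lifted, with 24.6 N of grip against the stop. Carrying it towards the cards and stopping short to measure them with the wrist camera.

```bash
python3 -m crank '{"slide":[[0.005,0.001,0],[0.018,0.004,0],[0.038,0.009,0],[0.063,0.015,0],[0.09,0.022,0],[0.118,0.029,0],[0.146,0.036,0],[0.172,0.042,0]],"rot":[[0,0,0],[0,0,0],[0,0,0],[0,0,-1],[0,0,-2],[0,0,-3],[0,0,-4],[0,0,-4]],"jaw":[190,190,190,190,190,190,190,190]}'
python3 -m crank '{"slide":[[0.024,0.003,0],[0.045,0.006,0],[0.064,0.01,0],[0.08,0.014,0],[0.092,0.017,0],[0.098,0.018,0],[0.1,0.018,0],[0.1,0.018,0]],"rot":[[0,0,0],[0,0,0],[0,0,0],[0,0,0],[0,0,0],[0,0,0],[0,0,0],[0,0,0]],"jaw":[190,190,190,190,190,190,190,190]}'
python3 shot.py w7
python3 -m crank '{"slide":[[0.003,0.0,0],[0.012,0,0],[0.025,0,0],[0.038,0,0],[0.047,0,0],[0.05,0,0],[0.05,0,0],[0.05,0,0]],"rot":[[0,0,0],[0,0,0],[0,0,0],[0,0,0],[0,0,0],[0,0,0],[0,0,0],[0,0,0]],"jaw":[190,190,190,190,190,190,190,190]}'
python3 shot.py w8
python3 -c "
import cv2,numpy as np
f=lambda n:cv2.resize(cv2.imread(f'pics/{n}.png')[0:300,140:400],None,fx=1.53,fy=1.53*1.3,interpolation=cv2.INTER_CUBIC)
cv2.imwrite('pics/w78.png',np.hstack([f('w7'),f('w8')]))"
```

```text
t: 10.5
tcp_pos: [0.4862, -0.0476, 0.2257]
tcp_rot: [0.658, 0.753, 0.0, -0.0]
force: [-0.5, -1.0, -0.4]
finger_gap: 0.0242
finger_force: 24.6
t: 11.17
tcp_pos: [0.4907, 0.0517, 0.2259]
tcp_rot: [0.658, 0.753, -0.0, -0.0]
force: [0.6, 0.1, -1.0]
finger_gap: 0.0245
finger_force: 24.7
[0.4907 0.0517 0.2259]
t: 11.88
tcp_pos: [0.4845, 0.1006, 0.2261]
tcp_rot: [0.658, 0.753, -0.0, 0.0]
force: [0.7, 0.0, -1.8]
finger_gap: 0.0246
finger_force: 24.7
[0.4845 0.1006 0.2261]
```

View pics/w78.png

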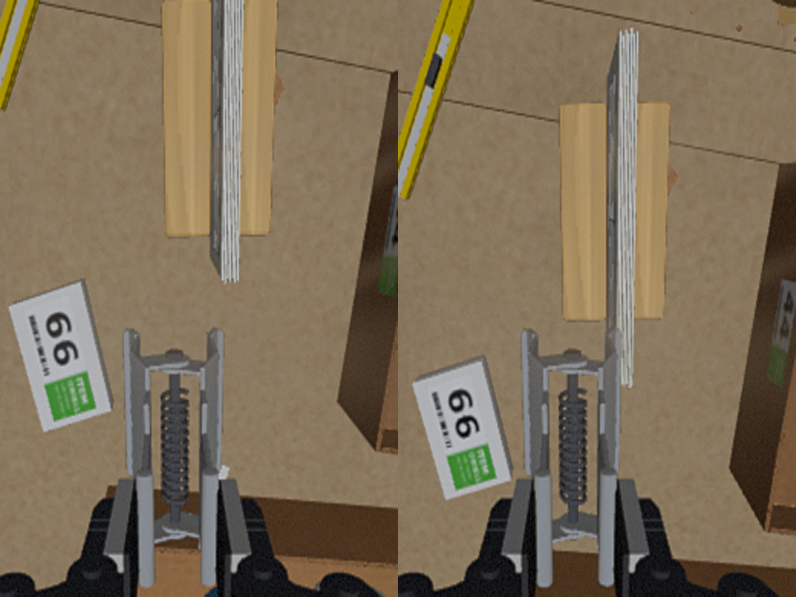

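The card's white top edge runs in w8 from about (289.9,193.3) to (290.4,15.3), and its near end in w7 is at (290.8,141.5). The clip hangs open, its pin parallel to the edge but about 30 mm to the robot's side of it.

```bash
python3 - <<'E'
import json
from h import *
a=json.load(open('pics/w7.json'))['c'];B=json.load(open('pics/w8.json'));b=B['c']
t=json.load(open('pics/w7.json'))
n,r=tri([(a,(290.8,141.5)),(b,(289.9,193.3))]);print('near end',n.round(4),np.round(r,4))
for z in(n[2],.117):
    e0=onz(b,(289.9,193.3),z);e1=onz(b,(290.4,15.3),z);m=(e0+e1)/2;d=e1-e0
    s=ctrl.sense();M=R.from_quat(s['tcp_rot']).as_matrix()
    print(z,'len',np.linalg.norm(d),'mid',m.round(4),'yaw',np.degrees(np.arctan2(-d[0],d[1])),'tool y yaw',np.degrees(np.arctan2(M[1,1],M[0,1])),'slide',(M.T@(m-s['tcp_pos'])).round(4))
c=calibration('top')
print('top ctr',(onz(c,(187,200.5),.117)+onz(c,(236.5,193.5),.117))/2)
# clip pin in hand: full px in w8 crops: washer far (572-398,355), near (572-398,530)
j=B;M=R.from_quat(j['r']).as_matrix()
f=lambda x,y:(140+(x-398)/1.53,y/1.989)
for px in (f(573,355),f(572,530)):
    o,d=ray(b,px);o=M.T@(o-np.array(j['p']));d=M.T@d
    # pivot height in tool z guess
    for z in(.01,.02,.03):print(px,z,(o+d*(z-o[2])/d[2]).round(4))
# bars: near bar end top/bottom
for px in (f(543,470),f(543,587),f(601,470),f(600,585)):
    o,d=ray(b,px);o=M.T@(o-np.array(j['p']));d=M.T@d;print('bar',[(o+d*(z-o[2])/d[2]).round(4).tolist() for z in(-.04,-.03)])
E
```

```text
near end [0.5182 0.0949 0.1107] [0.0007 0.0007]
0.11065927016588122 len 0.1507219006228838 mid [0.5066 0.1693 0.1107] yaw 9.403950444181326 tool y yaw 7.660971666092118 slide [0.0654 0.031  0.1154]
0.117 len 0.14736815882623677 mid [0.5058 0.1695 0.117 ] yaw 9.403950444181332 tool y yaw 7.660971666092118 slide [0.0656 0.0303 0.1091]
top ctr [0.50601467 0.16747834 0.117     ]
(254.37908496732024, 178.48164906988436) 0.01 [ 0.0313 -0.0002  0.01  ]
(254.37908496732024, 178.48164906988436) 0.02 [ 0.0287 -0.0003  0.02  ]
(254.37908496732024, 178.48164906988436) 0.03 [ 0.0262 -0.0003  0.03  ]
(253.72549019607843, 266.4655605832076) 0.01 [-0.0276 -0.0008  0.01  ]
(253.72549019607843, 266.4655605832076) 0.02 [-0.0335 -0.0008  0.02  ]
(253.72549019607843, 266.4655605832076) 0.03 [-0.0393 -0.0009  0.03  ]
bar [[0.017, -0.009, -0.04], [0.0123, -0.0097, -0.03]]
bar [[-0.0142, -0.0096, -0.04], [-0.0212, -0.0104, -0.03]]
bar [[0.0169, 0.0082, -0.04], [0.0123, 0.0088, -0.03]]
bar [[-0.0136, 0.0084, -0.04], [-0.0206, 0.009, -0.03]]
```

The text height 0.117 gives the right edge length (147 mm). I move over the middle, turn 1.7°, and check before going down.

```bash
python3 -m crank '{"slide":[[0.003,0.002,0],[0.012,0.006,0],[0.026,0.012,0],[0.04,0.018,0],[0.053,0.024,0],[0.062,0.028,0],[0.065,0.03,0],[0.065,0.03,0]],"rot":[[0,0,0],[0,0,0],[0,0,-0.5],[0,0,-1],[0,0,-1.5],[0,0,-1.7],[0,0,-1.7],[0,0,-1.7]],"jaw":[190,190,190,190,190,190,190,190]}'
python3 -m crank '{"slide":[[0,0,0],[0,0,0.003],[0,0,0.008],[0,0,0.014],[0,0,0.02],[0,0,0.025],[0,0,0.028],[0,0,0.028]],"rot":[[0,0,0],[0,0,0],[0,0,0],[0,0,0],[0,0,0],[0,0,0],[0,0,0],[0,0,0]],"jaw":[190,190,190,190,190,190,190,190]}'
python3 shot.py w9
python3 - <<'E'
from h import *
s=ctrl.sense();M=R.from_quat(s['tcp_rot']).as_matrix();print((M.T@(np.array([.5058,.1695,.117])-s['tcp_pos'])).round(4),np.degrees(np.arctan2(M[1,1],M[0,1])))
im=get_image('top');sc=get_image('scene')
w=cv2.imread('pics/w9.png')
f=lambda i,x,y:cv2.resize(i[y:y+75,x:x+75],(300,300),interpolation=cv2.INTER_CUBIC)
a=cv2.resize(w[60:360,150:370],(440,600))
cv2.imwrite('pics/chk.png',np.hstack([a,np.vstack([f(im,175,155),f(sc,195,170)])]))
E
```

```text
t: 12.6
tcp_pos: [0.5057, 0.1699, 0.2259]
tcp_rot: [0.647, 0.763, -0.0, -0.0]
force: [-0.5, -0.5, -0.9]
finger_gap: 0.0239
finger_force: 24.7
t: 13.27
tcp_pos: [0.505, 0.169, 0.1972]
tcp_rot: [0.647, 0.762, -0.001, -0.0]
force: [0.1, 0.6, -1.4]
finger_gap: 0.0242
finger_force: 24.7
[0.505  0.169  0.1972]
[0.0004 0.0007 0.0807] 9.359949231834026
```

View pics/chk.png

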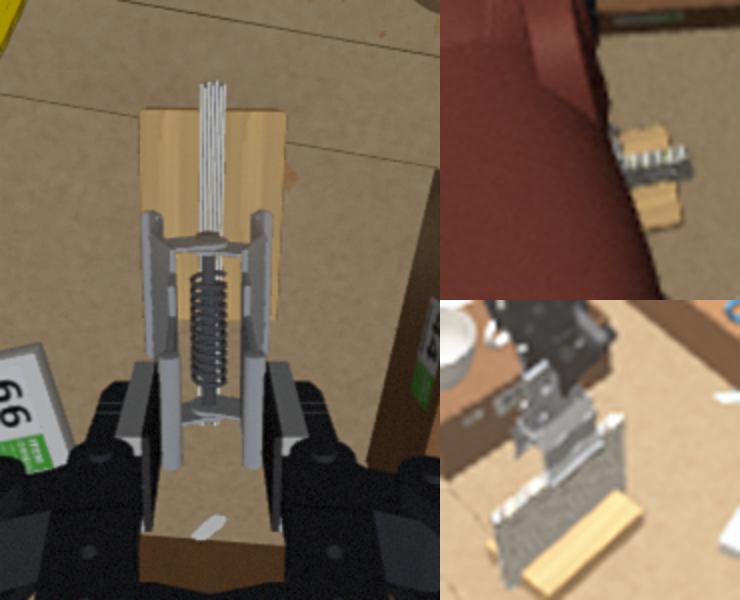

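The clip is centred: pin at x≈209 in the picture, card strip at 200–226, and the jaws at (152,·) and (262,·) well to either side. In the scene view the clip straddles the edge. Lowering the last 42 mm.

```bash
python3 -m crank '{"slide":[[0,0.0005,0.003],[0,0.001,0.009],[0,0.001,0.016],[0,0.001,0.024],[0,0.001,0.032],[0,0.001,0.038],[0,0.001,0.041],[0,0.001,0.042]],"rot":[[0,0,0],[0,0,0],[0,0,0],[0,0,0],[0,0,0],[0,0,0],[0,0,0],[0,0,0]],"jaw":[190,190,190,190,190,190,190,190]}'
python3 -m crank '{"slide":[[0,0,0],[0,0,0],[0,0,0],[0,0,0],[0,0,0],[0,0,0],[0,0,0],[0,0,0]],"rot":[[0,0,0],[0,0,0],[0,0,0],[0,0,0],[0,0,0],[0,0,0],[0,0,0],[0,0,0]],"jaw":[190,190,190,190,190,190,190,190]}'
python3 - <<'E'
from h import *
w=get_image('wrist');sc=get_image('scene')
a=cv2.resize(w[40:340,150:370],(440,600));b=cv2.resize(sc[180:255,200:245],(360,600),interpolation=cv2.INTER_CUBIC)
cv2.imwrite('pics/end.png',np.hstack([a,b]))
E
```

```text
t: 14.08
tcp_pos: [0.5061, 0.1692, 0.1552]
tcp_rot: [0.647, 0.762, -0.0, -0.0]
force: [-0.1, 0.2, -1.2]
finger_gap: 0.0243
finger_force: 24.7
t: 14.75
tcp_pos: [0.5066, 0.1693, 0.1562]
tcp_rot: [0.647, 0.762, 0.0, 0.0]
force: [-0.0, 0.4, -1.6]
finger_gap: 0.0241
finger_force: 24.7
```

View pics/end.png

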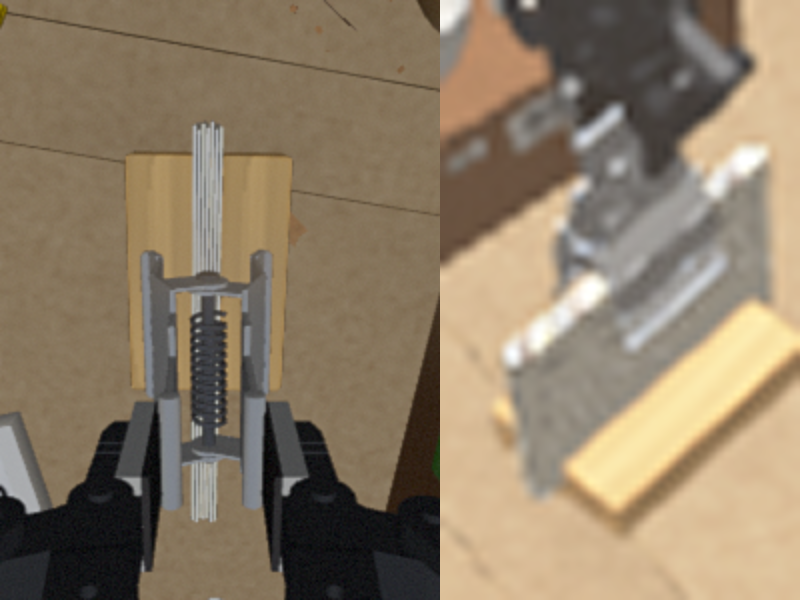

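The picture shows the pin (x≈208) centred on the card strip (192–223), both jaws clear of the cards, and the near jaw tip well below the top edge. There is no contact force, so I am handing it in.

```bash
python3 -c "
from rig import workorder
print(workorder.close_job())"
```

```text
the job is handed in; nothing more can be done
None
```

I handed the job in with the larger clip still squeezed fully open over the middle of the card bundle: jaws clear on both sides, tips about 2 cm below the top edge, no sign of it touching the cards; the hand-in returned no verdict.

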